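# Change the fixture plate on a quick-release dovetail base

## Task

The next part to measure is a shaft, so change the fixture on the quick-release base: press the catch down so that the plate with the bush block springs loose, slide it out and lay it flat in the empty tray. Then slide the plate with the V-block into the dovetail until the catch clicks up behind it. Leave the plate with the angle bracket and everything else where they are.

Things in the scene. Friction and masses are not known exactly. Their poses are not given: they have to be found in the camera images.
- base: Quick-release base, fixed: grey slab 187 x 100 x 16 mm with two steel dovetail rails. Origin on the bench under the centre of a plate that is fully home; +x points into the dovetail, y left, z up. Slab from x = -125 to +62 mm; its top (z = 16 mm) is the channel floor and, before the mouth, an open apron to set a plate on. End stop at x = 42 to 58 mm, as high as the rails.
- dovetail_mouth (a point): Middle of the dovetail's flared mouth, on the channel floor, 76.5 mm before home; axes as the base. Rails 11 mm high, outer faces at y = +-48 mm, flanks leaning in at 30 degrees; 1.5 mm play either side of a plate, plus a 5 mm flare either side in the first 14 mm. A plate in the rails cannot be lifted; it is fully out when its centre is 41 mm or more before this point.
- dovetail_home (a point): Where the centre of a plate's underside rests when fully home: on the channel floor, 16 mm above the bench. Axes as the base. A latched plate may play from about -1.5 to +2 mm along x.
- ejector (a joint): Sprung pin in the end stop, m: 0 = held back by a latched plate, 0.0125 = sprung out. When the catch is pressed it pushes the plate out towards the mouth by about 12 mm, then the plate can be drawn out. It pushes with 8 N when held back, 5 N when out, and must be pushed back when a plate is slid in (15 N in all is enough).
- catch_pad (a point): Centre of the top of the catch's thumb pad (steel, ribbed, 26 mm along the channel, 24 mm across), beside the right-hand rail: 65 mm right of the channel's centre line, 50 mm before home, about 36 mm above the bench and 9 mm above the rail tops. Pressed straight down.
- catch (a joint): Travel of the catch, m: 0 = up, 0.008 = right down. Takes 3 N to start, 5 N fully down, up to 6 N more when a plate leans on it. Its nose, in the middle of the channel, stands 5 mm above the floor and blocks the rear of a home plate; below the floor from 0.005. A plate sliding in rides over its ramp, presses it down and, when home, lets it spring up behind.
- bush_plate_mid (a point): Plate with the bush block, fitted in the dovetail at the start. Aluminium dovetail plate 80 (x) x 60 (y, at the underside; 46 at the top) x 12 mm, with a dark steel block with a round bush screwed on top: 32 mm wide in y (the flats to grip), about 24 mm in x, 27 mm high, centred. This point lies on the plate's centre, 22 mm above its underside. x along the plate, z up. Either end may lead. 0.26 kg.
- bush_plate: The same plate; origin at the centre of its underside.
- v_plate_mid (a point): Plate with the V-block, lying in its tray at the start. The same dovetail plate (80 x 60 x 12 mm) with a steel V-block on top: 36 mm wide in y (the flat ends to grip), 44 mm in x, 32 mm high, centred, its V running along y. This point lies on the plate's centre, 22 mm above its underside. x along the plate, z up. Either end may lead. 0.37 kg.
- v_plate: The same plate; origin at the centre of its underside.
- angle_plate: Plate with an aluminium angle bracket (28 x 50 x 38 mm) on top, lying in its own tray: not wanted now, to be left alone. Origin at the centre of its underside.
- tray_bush_in (a point): The empty tray, for the plate with the bush block: grey, 102 (x) x 82 (y) x 12 mm outside, walls 4 mm, inside 94 x 74 mm, fixed to the bench. This point is the centre of its inner floor, 4 mm above the bench; x along its long side. A plate lies in it lengthwise, either way round.
- tray_v_in (a point): The same kind of tray, in which the plate with the V-block lies at the start; centre of its inner floor.
- tray_angle_in (a point): The same kind of tray, in which the plate with the angle bracket lies; centre of its inner floor.
- step_shaft: Bystander: the turned shaft to be measured next, 125 mm long, 25 mm thick, lying along its own y. Origin under its centre.
- micrometer: Bystander: outside micrometer lying down, 44 x 132 x 16 mm. Origin under its centre.
- blower: Bystander: black rubber dust blower standing up, 55 mm thick, 118 mm high. Origin under its centre.
- loupe: Bystander: black loupe, 38 mm across, 30 mm high. Origin under its centre.
- hex_key_6: Bystander: hex key, 29 x 98 x 6 mm, lying along its own y. Origin under its centre.
- ring_gauge_25: Bystander: knurled ring gauge, 60 mm across, 18 mm high. Origin under its centre.
- bush_brass: Bystander: brass bush, 30 mm across, 26 mm high. Origin under its centre.
- pen_b: Bystander: pen, 11 x 145 x 9 mm, lying along its own y. Origin under its centre.
- sample_cup: Bystander: small pale cup, 37 mm across, 26 mm high. Origin under its centre.
- sample_disc: Bystander: flat steel disc, 40 mm across, 9 mm high. Origin under its centre.

How it is judged:
By the outcome, as a careful person would: the job done as asked, in the order asked, and still so for the second after the job is handed in, with the robot touching nothing.
It also fails if it takes over 72 s, if anything falls off the work surface, if the arm or the gripper's body presses on something with over 40 N, if the wrist force passes 120 N, or if a joint passes its speed limit or range.

## Robot

A 6-joint arm with a two-finger parallel gripper is mounted at the origin on a cart in front of the work surface, level with it; the furniture and walls round the work are solid. World frame = base frame: x ahead of the robot, y to its left, z up, the work surface at z = 0. Lengths are in m, angles in rad, forces in N, time in s.
With the tool pointing down it reaches from about 0.225 to 0.875 m from the base axis. Payload 3.4 kg.
Tool frame: the origin (TCP) lies on the centre line of the jaws, within the pads' length; the fingertips stand 19 mm ahead of it and the grasp point (between the pads) is the TCP (nose_length is the distance from the TCP to the fingertips, in m); z points along the fingers, y is the direction in which the jaws open and shut (so a half turn about z gives the same grasp; the last joint's range is limited). The gripper opens to 85 mm and grips with 20 to 120 N. Pads are 22 mm wide; open, the fingers measure 114 mm over their backs; the gripper's body (76 mm by 85 mm) begins 54 mm behind the grasp point. The pads swing forward as they close: fully open they stand 13 mm farther back than shut.
Start: joints at [-1.299, 0.276, 1.505, -0, 1.361, -0.121], TCP at [0.22, -0.531, 0.25] pointing down, gripper open.
Joint ranges: [-2.89, 2.89], [-0.75, 2.08], [0.22, 2.7], [-1.18, 4.32], [0.11, 2.71], [-2.7, 2.7]. Speed limits (rad/s): [2.57, 2.57, 3.14, 3.14, 3.14, 3.14].

## Interface

Orientations are given as a unit quaternion [w, x, y, z].
In Python, from rig import * gives the robot as it stands.
- The arm moves only by the shell command python3 -m jog 'ROWS' [OPENING] [FORCE]. ROWS is JSON, one flat list of numbers, 6 for each row, row after row: the shift along the tool's x, y, z in mm, then the turn, a rotation vector about the tool's x, y, z in degrees. In form: [tx, ty, tz, wx, wy, wz, tx, ty, tz, wx, wy, wz, ...]. A call has 1 to 10 rows; each row is the pose to reach, as a shift and turn from the pose commanded when the call began, along the tool's axes at that moment; what a row does not reach only later rows make up. A row lasts 1/8 s, in which the tool goes at most 62.5 mm and 10.7 degrees, less where a joint would pass 70% of its speed; a pose out of reach is approached as far as the arm can. A call with a gripper value outside its range is refused whole. OPENING is the closure, from 0 (fully open) to 1 (shut), set as the call begins (- or left out, the last holds). The fingers move at their own pace and stop on an object; FORCE is the grip in N (left out, the last holds). Time passes only in rows, so rows that repeat a pose let the fingers close. It gives the time, the measured TCP pose, the force and the opening at its end, in the units of the state.
- get_state(): the state, without advancing time (a new reading comes with each control period).
- get_image(name): name is "side" or "top" or "wrist"; returns a dict with "frame" (420x560x3 uint8, red, green, blue), "camera_matrix" (3x3 intrinsics, pixels), "rvec" (rotation vector, rad) and "tvec" (3), from world to camera coordinates, as OpenCV has them. Camera axes: x right, y down, z forward; pixel columns grow to the right and rows downward; lengths in m; the calibration is good to about 2 mm. The wrist camera is an equidistant fisheye: a pixel r from the principal point sees the ray r / f radians off the axis. A picture is of the moment at which its call begins. There is no depth.
- sign_off(): hands the job in, once; it reports no verdict.
The state is a dict: "clock": time; "qpos": joint angles; "qd": joint speeds; "effort": joint torques, N m; "position": TCP position; "ee_rot": TCP orientation; "contact_force": force on the tool from outside, world axes, zero at the start; "moment": the same for the moment, N m; "width": finger opening in m.
Only numpy, scipy, OpenCV 4.12 (cv2) and the standard library are available. Lean on these libraries where they do the work, as an engineer would, in place of code of your own. Each camera call takes 0.05 s, during which the arm holds its last target.

## Working session

There is one attempt and no reset: what is moved stays moved. The work goes in short steps, Python scripts to look and compute and a shell command to move; the robot and the scene stay as the last step left them, time stands still between calls to the robot, and variables do not carry over. Pictures are saved under pics/ and viewed, and the job is handed in when it is done.

```bash
ls; mkdir -p pics; python3 - <<'E'
from rig import *
import cv2
s=get_state();print(s)
for n in ["top","side","wrist"]:
    d=get_image(n);cv2.imwrite(f"pics/{n}0.png",d["frame"][:,:,::-1]);print(n,d["camera_matrix"],d["rvec"],d["tvec"])
E
```

```text
pics
{'clock': 0.0, 'qpos': array([-1.29897980e+00,  2.76598439e-01,  1.50619805e+00,  1.66515561e-05,
        1.36069044e+00, -1.21011580e-01]), 'qd': array([ 0.00227777, -0.00029254, -0.0001275 ,  0.00110251,  0.00095112,
        0.00106589]), 'effort': array([-7.62930758e-04, -4.16778946e+01, -2.45809132e+01, -2.76574265e-04,
        1.10161127e-02,  1.30571104e-05]), 'position': array([ 0.21996456, -0.53069869,  0.24941185]), 'ee_rot': array([-9.45063620e-04,  9.80772593e-01,  1.95151794e-01, -6.32312567e-05]), 'contact_force': array([-0.24811026, -1.3793613 , -0.16509767]), 'moment': array([ 0.01741584, -0.00157704, -0.01425335]), 'width': 0.08543277679192228}
top [[451.87210242   0.         283.07413798]
 [  0.         451.87210242 201.66624095]
 [  0.           0.           1.        ]] [ 2.1764934  -2.16699384  0.08125393] [-0.01124951  0.5701985   1.25659868]
side [[387.25645595   0.         282.0072022 ]
 [  0.         387.25645595 216.83470241]
 [  0.           0.           1.        ]] [ 0.10521832  2.84598215 -1.27889661] [0.55707354 0.01476366 1.12487798]
wrist [[325.1922621    0.         278.73107767]
 [  0.         325.1922621  212.87405281]
 [  0.           0.           1.        ]] [-2.40125508  1.60543914  0.23933612] [-0.57518504 -0.03709749  0.37949376]
```

View pics/top0.png

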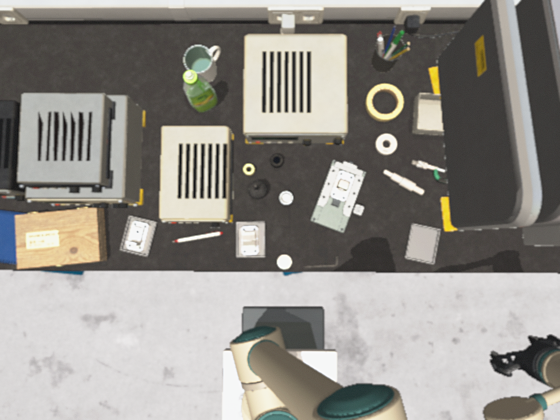

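View pics/side0.png

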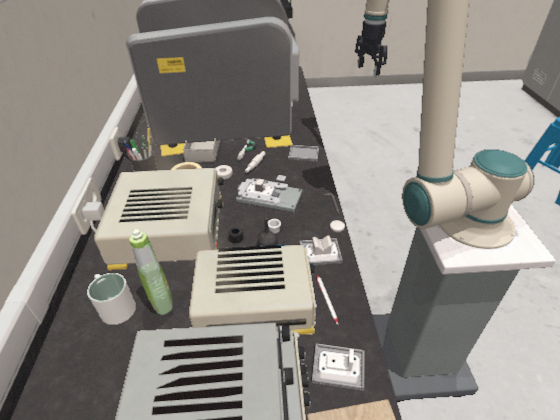

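View pics/wrist0.png

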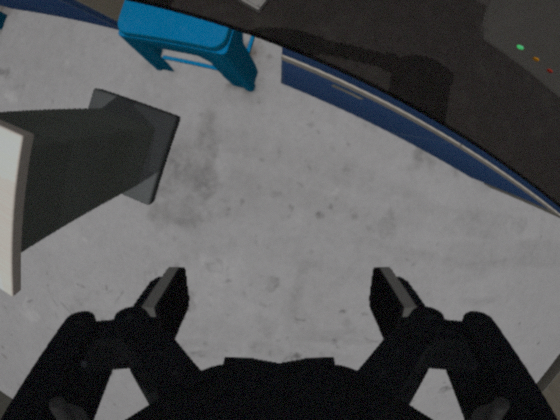

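```bash
cat > h.py <<'E'
import numpy as np, cv2, json
from rig import *
def ray(d,uv):
    R=cv2.Rodrigues(np.array(d["rvec"]))[0];t=np.array(d["tvec"]).ravel()
    K=d["camera_matrix"];c=-R.T@t
    v=R.T@np.array([(uv[0]-K[0,2])/K[0,0],(uv[1]-K[1,2])/K[1,1],1]);return c,v
def fray(d,uv):
    R=cv2.Rodrigues(np.array(d["rvec"]))[0];t=np.array(d["tvec"]).ravel();K=d["camera_matrix"];c=-R.T@t
    x=(uv[0]-K[0,2]);y=(uv[1]-K[1,2]);r=np.hypot(x,y);th=r/K[0,0]
    v=R.T@np.array([x/r*np.sin(th),y/r*np.sin(th),np.cos(th)]);return c,v
def atz(cv,z):
    c,v=cv;return c+v*(z-c[2])/v[2]
def proj(d,P,fish=False):
    P=np.atleast_2d(np.array(P,float))
    R=cv2.Rodrigues(np.array(d["rvec"]))[0];X=P@R.T+np.array(d["tvec"]).ravel();K=d["camera_matrix"]
    if not fish:
        return np.c_[X[:,0]/X[:,2]*K[0,0]+K[0,2],X[:,1]/X[:,2]*K[1,1]+K[1,2]]
    r=np.hypot(X[:,0],X[:,1]);th=np.arctan2(r,X[:,2]);s=th/np.maximum(r,1e-9)*K[0,0]
    return np.c_[X[:,0]*s+K[0,2],X[:,1]*s+K[1,2]]
def crop(d,box,name,k):
    x0,y0,x1,y1=box;f=d["frame"][y0:y1,x0:x1,::-1]
    cv2.imwrite(name,cv2.resize(f,None,fx=k,fy=k,interpolation=cv2.INTER_CUBIC))
E
python3 - <<'E'
from h import *
d=get_image("top")
crop(d,(300,145,450,270),"pics/t1.png",5)
crop(d,(110,190,300,270),"pics/t2.png",4)
for p in [(341,195),(422,243),(250,239),(138,236)]: print(p,atz(ray(d,p),0.01))
E
```

```text
(341, 195) [ 0.59133176 -0.17457889  0.01      ]
(422, 243) [ 0.4554042  -0.40306651  0.01      ]
(250, 239) [0.46435373 0.08515055 0.01      ]
(138, 236) [0.47135724 0.40576579 0.01      ]
```

View pics/t1.png

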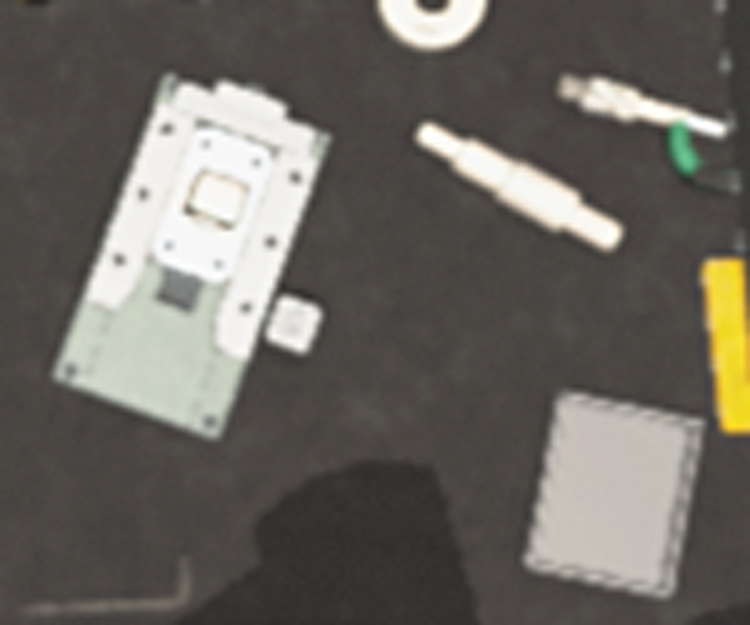

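View pics/t2.png

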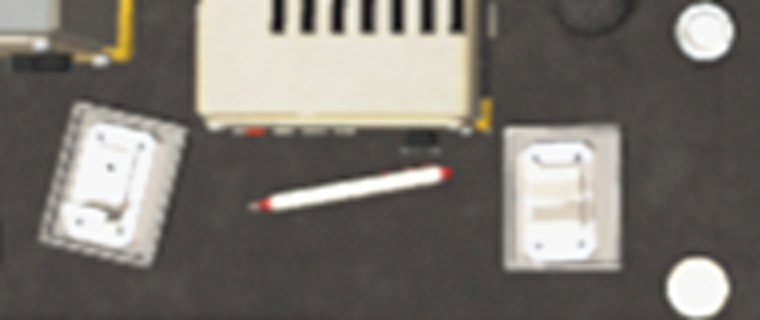

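```bash
cat >> h.py <<'E'
from scipy.optimize import least_squares
def fit(d,local,pix,x0,zs=None,fish=False):
    L=np.array(local,float)
    def P(p):
        c,s=np.cos(p[2]),np.sin(p[2]);return np.c_[p[0]+c*L[:,0]-s*L[:,1],p[1]+s*L[:,0]+c*L[:,1],L[:,2]]
    r=least_squares(lambda p:(proj(d,P(p),fish)-pix).ravel(),x0);return r.x,np.round(r.fun.reshape(-1,2),1)
E
python3 - <<'E'
from h import *
d=get_image("top")
b=np.array([(55,377),(218,437),(330,137),(165,75)])/5+[300,145]
x,r=fit(d,[(-.125,.05,.016),(-.125,-.05,.016),(.062,-.05,.016),(.062,.05,.016)],b,[.59,-.17,-.3]);print("base",x,np.degrees(x[2]),r.tolist())
c,s=np.cos(x[2]),np.sin(x[2]);w=lambda a,b:(x[0]+c*a-s*b,x[1]+s*a+c*b)
print("pad",w(-.05,-.065),"mouth",w(-.0765,0)); print(proj(d,[*w(-.05,-.065),.036])/1,)
T=[(-.051,.041,.012),(-.051,-.041,.012),(.051,-.041,.012),(.051,.041,.012)]
b=np.array([(525,567),(670,597),(703,420),(560,392)])/5+[300,145]
x,r=fit(d,T,b,[.45,-.4,-.2]);print("tray",x,np.degrees(x[2]),r.tolist())
b=np.array([(504,268),(620,268),(620,126),(503,126)])/4+[110,190]
x,r=fit(d,T,b,[.46,.08,0]);print("trayV",x,np.degrees(x[2]),r.tolist())
d=get_image("side")
crop(d,(220,160,350,270),"pics/s1.png",6)
E
```

```text
base [ 0.61702319 -0.17752778 -0.35581807] -20.386873869494334 [[-0.4, 0.2], [0.1, 0.6], [0.1, -0.6], [0.2, -0.3]]
pad (np.float64(0.5475118708841533), np.float64(-0.2210384347155175)) mouth (np.float64(0.5453150079352292), np.float64(-0.150878447591918))
[[358.79231783 209.69452513]]
tray [ 0.45334083 -0.40496482 -0.20513358] -11.75328846412809 [[0.3, 0.0], [-0.1, 0.2], [-0.1, 0.1], [-0.1, -0.3]]
trayV [0.46382161 0.08374341 0.01078401] 0.6178782022515408 [[-0.0, 0.3], [-0.1, 0.2], [-0.2, -0.3], [0.3, -0.1]]
```

View pics/s1.png

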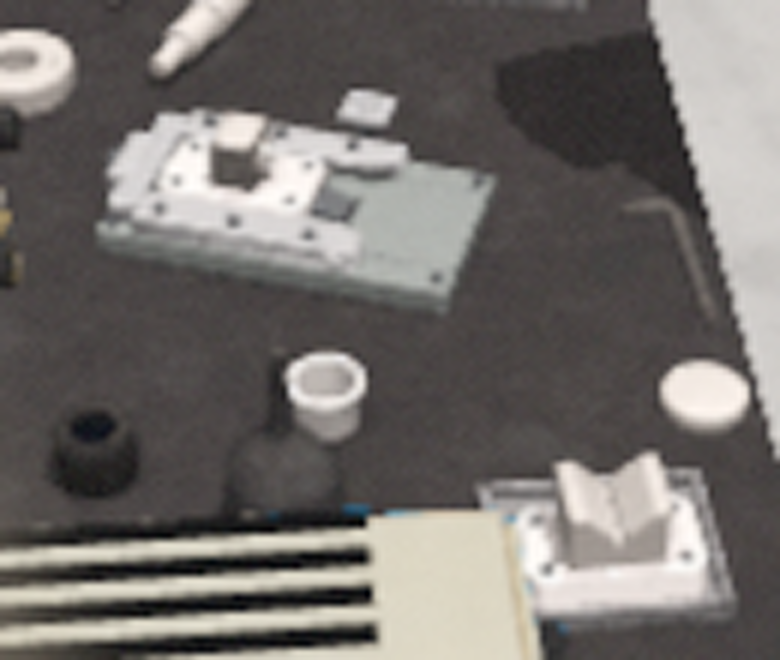

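```bash
cat >> h.py <<'E'
from scipy.spatial.transform import Rotation as Ro
def go(x,y,z,yawdeg):
    s=get_state();q=s["ee_rot"];R=Ro.from_quat([q[1],q[2],q[3],q[0]])
    a=np.radians(yawdeg);Rt=Ro.from_matrix(np.array([[np.cos(a),np.sin(a),0],[np.sin(a),-np.cos(a),0],[0,0,-1]]))
    print("shift mm",np.round(R.inv().apply(np.array([x,y,z])-s["position"])*1000,1),"turn",np.round(np.degrees((R.inv()*Rt).as_rotvec()),1),"clock",round(s["clock"],2))
BASE=[.6170,-.1775,-20.39]
def bw(a,b):
    t=np.radians(BASE[2]);return BASE[0]+np.cos(t)*a-np.sin(t)*b,BASE[1]+np.sin(t)*a+np.cos(t)*b
E
python3 - <<'E'
from h import *
go(*bw(-.05,-.065),.15,BASE[2])
E
```

```text
shift mm [ 421.2 -161.1  100.1] turn [-0.   0.  42.9] clock 0.3
```

```bash
python3 -m jog '[53,-20,12,0,0,5,106,-40,25,0,0,11,159,-60,38,0,0,16,212,-80,50,0,0,22,265,-100,62,0,0,27,318,-120,75,0,0,32,371,-140,88,0,0,38,421,-161,100,0,0,43,421,-161,100,0,0,43]' 1 40
python3 - <<'E'
from h import *
d=get_image("wrist");cv2.imwrite("pics/w1.png",d["frame"][:,:,::-1])
go(*bw(-.05,-.065),.15,BASE[2])
E
```

```text
clock: 1.42
position: [0.5492, -0.2182, 0.149]
ee_rot: [-0.001, 0.984, -0.176, -0.001]
contact_force: [0.4, 0.2, -0.1]
width: -0.0004
shift mm [-0.1  1.2 -0.4] turn [0.  0.1 0.1] clock 1.48
```

View pics/w1.png

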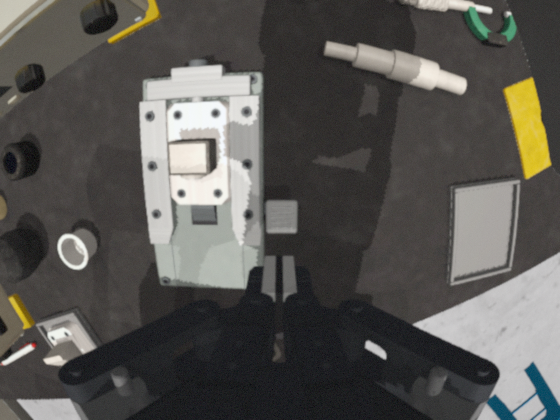

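```bash
cat > ov.py <<'E'
from h import *
def ovl(d,pts,box,name,k,fish=True):
    f=d["frame"][:,:,::-1].copy();x0,y0,x1,y1=box
    f=cv2.resize(f[y0:y1,x0:x1],None,fx=k,fy=k,interpolation=cv2.INTER_CUBIC)
    for p in proj(d,pts,fish):
        q=((p-[x0,y0]+.5)*k).astype(int);cv2.drawMarker(f,tuple(int(v) for v in q),(0,0,255),cv2.MARKER_CROSS,12,1)
    cv2.imwrite(name,f)
E
python3 - <<'E'
from ov import *
d=get_image("wrist")
B=[(*bw(a,b),z) for a,b,z in [(-.125,.05,.016),(-.125,-.05,.016),(.062,-.05,.016),(.062,.05,.016),(-.037,-.053,.036),(-.063,-.053,.036),(-.063,-.077,.036),(-.037,-.077,.036),(.042,-.048,.027),(.042,.048,.027),(.012,.016,.055),(.012,-.016,.055),(-.012,.016,.055),(-.012,-.016,.055)]]
ovl(d,B,(125,55,315,300),"pics/w1b.png",3)
E
```

```text
(no output)
```

View pics/w1b.png

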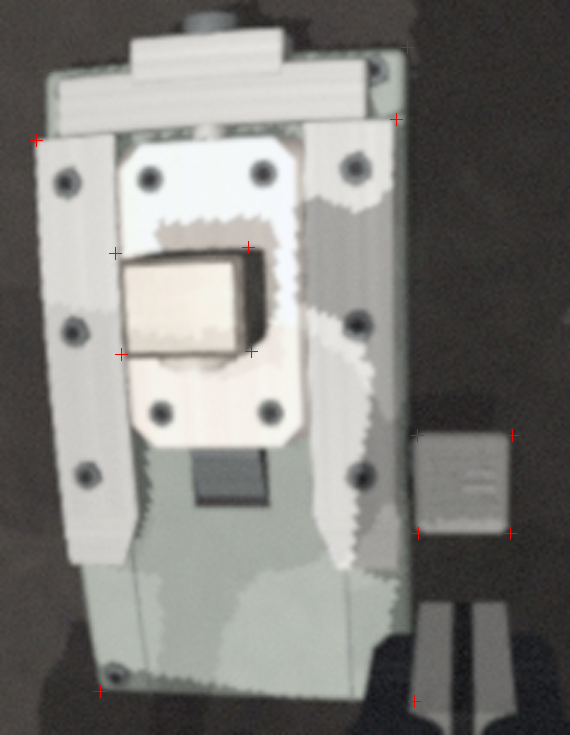

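```bash
python3 -m jog '[0,1,45,0,0,0,0,1,82,0,0,0,0,1,92,0,0,0,0,1,97,0,0,0,0,1,101,0,0,0,0,1,102,0,0,0,0,1,102,0,0,0,0,1,102,0,0,0]'
python3 - <<'E'
from h import *
d=get_image("side");crop(d,(220,140,350,250),"pics/s2.png",6)
E
```

```text
clock: 2.52
position: [0.5469, -0.2233, 0.0503]
ee_rot: [0.001, 0.984, -0.178, 0.001]
contact_force: [-5.0, 0.1, 6.6]
width: -0.0002
```

View pics/s2.png

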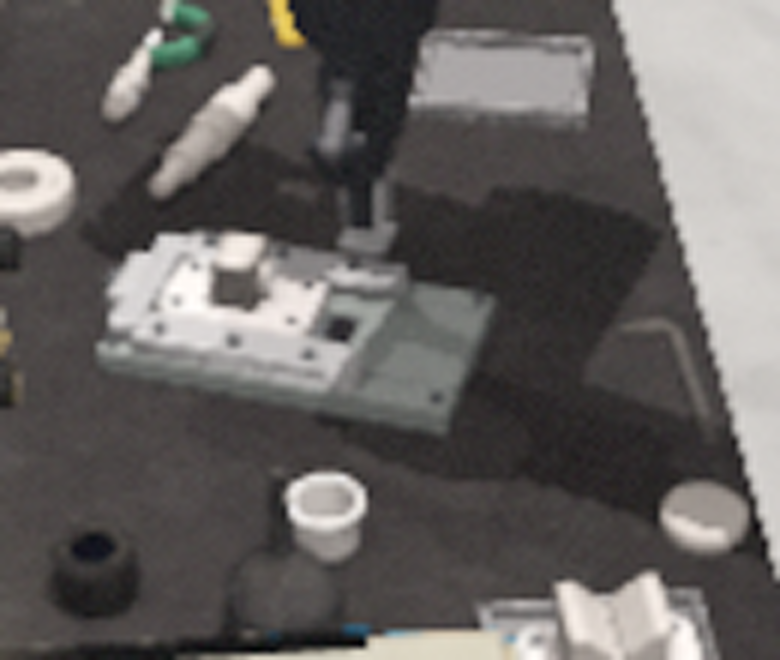

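```bash
python3 -m jog '[0,0,3,0,0,0,0,0,5,0,0,0,0,0,6,0,0,0,0,0,6,0,0,0,0,0,6,0,0,0]'
python3 - <<'E'
from h import *
d=get_image("side");crop(d,(220,140,350,250),"pics/s3.png",6)
E
```

```text
clock: 3.2
position: [0.5476, -0.2235, 0.0462]
ee_rot: [0.001, 0.984, -0.178, 0.001]
contact_force: [-7.4, 0.8, 21.7]
width: 0.0001
```

View pics/s3.png

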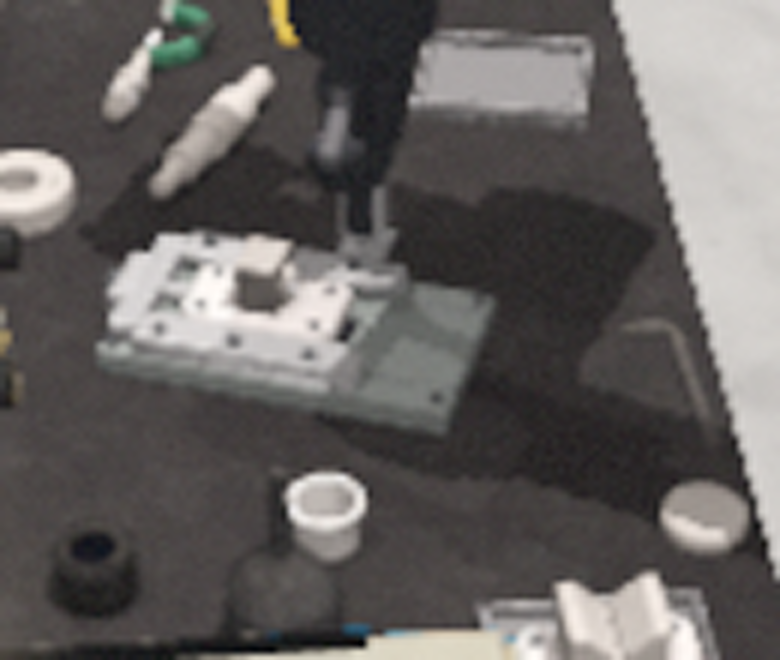

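```bash
python3 - <<'E'
from h import *
go(*bw(-.012,0),.12,BASE[2])
E
python3 -m jog '[0,0,-50,0,0,0,0,0,-75,0,0,0]'
python3 - <<'E'
from h import *
go(*bw(-.012,0),.12,BASE[2])
E
```

```text
shift mm [ 37.2 -67.2 -73.8] turn [ 0.1 -0.2 -0.1] clock 3.25
clock: 3.5
position: [0.5491, -0.2233, 0.1203]
ee_rot: [0.001, 0.984, -0.178, 0.003]
contact_force: [-0.4, -1.4, -0.9]
width: -0.0001
shift mm [ 35.5 -66.6   0.5] turn [ 0.  -0.4 -0.1] clock 3.5
```

```bash
python3 -m jog '[18,-33,0,0,0,0,36,-66,0,0,0,0,36,-66,0,0,0,0,36,-66,0,0,0,0]' 0.25
python3 - <<'E'
from ov import *
d=get_image("wrist")
o=-.012
B=[(*bw(a,b),z) for a,b,z in [(o+.04,.02,.028),(o-.04,.02,.028),(o+.04,-.02,.028),(o-.04,-.02,.028),(.062,-.05,.016),(.062,.05,.016),(-.037,-.053,.036),(-.063,-.053,.036),(.042,-.048,.027),(.042,.048,.027),(o+.012,.016,.055),(o+.012,-.016,.055),(o-.012,.016,.055),(o-.012,-.016,.055)]]
ovl(d,B,(160,60,400,320),"pics/w2.png",3)
go(*bw(-.012,0),.05,BASE[2])
E
```

```text
clock: 4.0
position: [0.604, -0.1732, 0.1173]
ee_rot: [0.0, 0.984, -0.178, 0.0]
contact_force: [0.3, -0.3, -0.1]
width: 0.0639
shift mm [ 2.  -1.  67.3] turn [ 0.  -0.  -0.1] clock 4.05
```

View pics/w2.png

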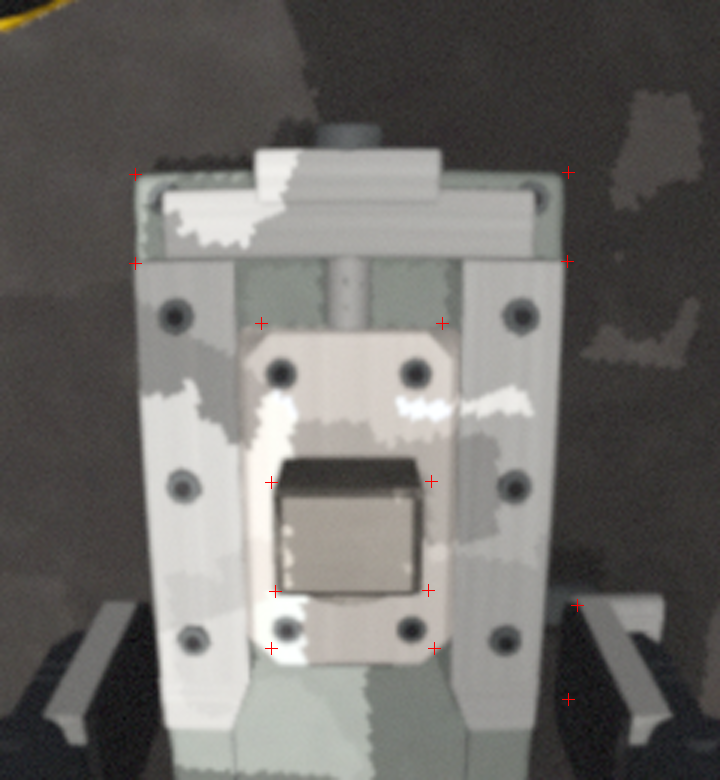

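```bash
python3 -m jog '[0,-1,35,0,0,0,0,-1,60,0,0,0,0,-1,66,0,0,0,0,-1,67,0,0,0]' 0.25 60
python3 -m jog '[0,0,0,0,0,0,0,0,0,0,0,0,0,0,0,0,0,0,0,0,0,0,0,0,0,0,0,0,0,0]' 1 60
python3 - <<'E'
from ov import *
d=get_image("wrist");cv2.imwrite("pics/w3.png",d["frame"][:,:,::-1])
d=get_image("side");crop(d,(220,140,350,250),"pics/s4.png",6)
go(*bw(-.014,0),.05,BASE[2])
E
```

```text
clock: 4.55
position: [0.6042, -0.1728, 0.0505]
ee_rot: [0.0, 0.984, -0.178, 0.0]
contact_force: [1.0, 0.7, -0.0]
width: 0.0639
clock: 5.18
position: [0.605, -0.1723, 0.0515]
ee_rot: [0.0, 0.984, -0.178, 0.001]
contact_force: [-0.6, 0.7, 5.3]
width: 0.0299
shift mm [-0.9  0.7  1.5] turn [-0.  -0.1 -0.1] clock 5.28
```

View pics/w3.png

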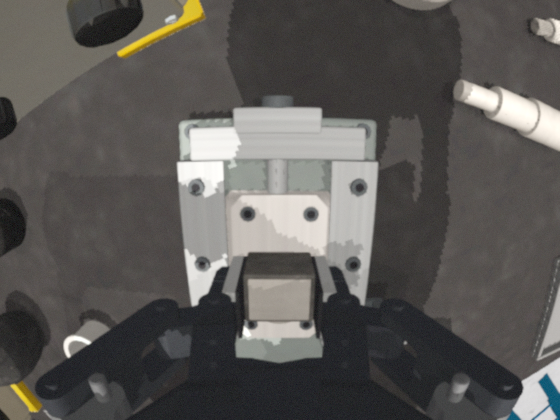

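View pics/s4.png

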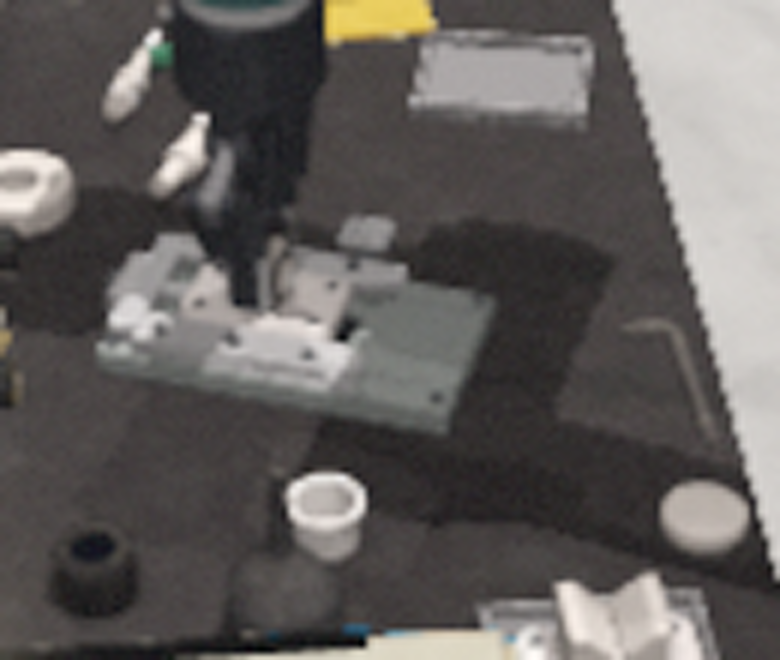

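```bash
python3 -m jog '[-6,0,0,0,0,0,-16,0,0,0,0,0,-28,0,0,0,0,0,-40,0,0,0,0,0,-52,0,0,0,0,0,-64,0,0,0,0,0]'
python3 - <<'E'
from ov import *
d=get_image("wrist");cv2.imwrite("pics/w4.png",d["frame"][:,:,::-1])
go(*bw(-.126,0),.0515,BASE[2])
E
```

```text
clock: 6.02
position: [0.5449, -0.1503, 0.0513]
ee_rot: [0.001, 0.984, -0.178, 0.002]
contact_force: [3.2, -1.0, 5.1]
width: 0.03
shift mm [-46.9   0.5  -0.3] turn [ 0.  -0.1 -0.1] clock 6.08
```

View pics/w4.png

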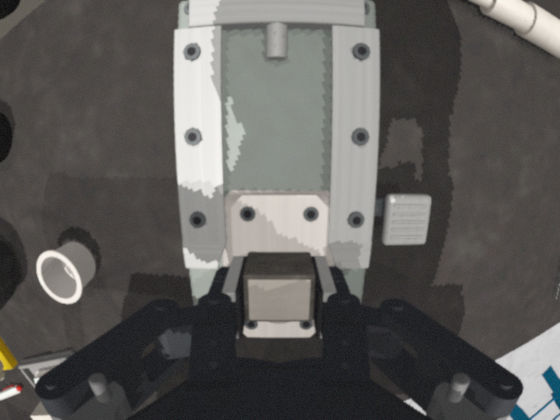

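```bash
python3 -m jog '[-12,0,0,0,0,0,-24,0,0,0,0,0,-36,0,0,0,0,0,-47,0,0,0,0,0,-47,0,0,0,0,0,-47,0,-10,0,0,0,-47,0,-30,0,0,0,-47,0,-60,0,0,0,-47,0,-60,0,0,0]'
python3 - <<'E'
from ov import *
d=get_image("wrist");cv2.imwrite("pics/w5.png",d["frame"][:,:,::-1])
d=get_image("side");cv2.imwrite("pics/s5.png",d["frame"][:,:,::-1])
go(.4533,-.4050,.12,-11.75)
E
```

```text
clock: 7.2
position: [0.4995, -0.133, 0.111]
ee_rot: [0.0, 0.984, -0.178, -0.0]
contact_force: [0.0, -0.2, -2.1]
width: 0.0298
shift mm [ 53.1 271.  -11.1] turn [-0.   0.2 -8.7] clock 7.3
```

View pics/w5.png

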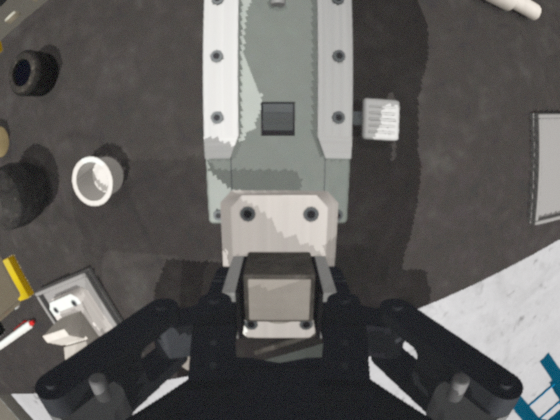

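View pics/s5.png

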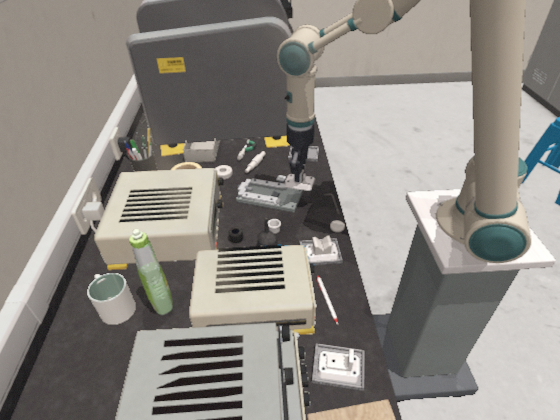

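```bash
python3 - <<'E'
from h import *
t=get_image("top");s=get_image("side")
# triangulate: front panel right top corner side(298,60) w/ unknown; check lines
def tri(a,b):
    c1,v1=ray(t,a);c2,v2=ray(s,b);A=np.c_[v1,-v2];k=np.linalg.lstsq(A,c2-c1,rcond=None)[0]
    return (c1+k[0]*v1+c2+k[1]*v2)/2,np.linalg.norm(c1+k[0]*v1-c2-k[1]*v2)
for a,b in [((443,229),(293,146)),((441,199),(264,146))]:print(tri(a,b))
for x in (.46,.48,.5,.52):
  for z in (0,.02,.2,.3): print(x,z,proj(t,[x,-.47,z])[0].round(),proj(s,[x,-.47,z])[0].round())
d=t;crop(d,(400,0,560,240),"pics/t3.png",3)
crop(s,(120,0,340,170),"pics/s6.png",3)
E
```

```text
(array([ 0.49016422, -0.46672671, -0.00253851]), np.float64(0.01111061939965703))
(array([ 0.58742847, -0.46278669,  0.00356651]), np.float64(0.011838365872402324))
0.46 0 [444. 241.] [299. 144.]
0.46 0.02 [447. 241.] [300. 140.]
0.46 0.2 [473. 242.] [301.  93.]
0.46 0.3 [492. 242.] [301.  64.]
0.48 0 [444. 234.] [294. 145.]
0.48 0.02 [447. 234.] [294. 140.]
0.48 0.2 [473. 233.] [295.  94.]
0.48 0.3 [491. 233.] [295.  64.]
0.5 0 [444. 227.] [289. 145.]
0.5 0.02 [447. 227.] [289. 140.]
0.5 0.2 [472. 225.] [289.  94.]
0.5 0.3 [491. 223.] [289.  64.]
0.52 0 [444. 220.] [284. 145.]
0.52 0.02 [446. 220.] [283. 140.]
0.52 0.2 [472. 217.] [283.  94.]
0.52 0.3 [491. 214.] [283.  64.]
```

View pics/t3.png

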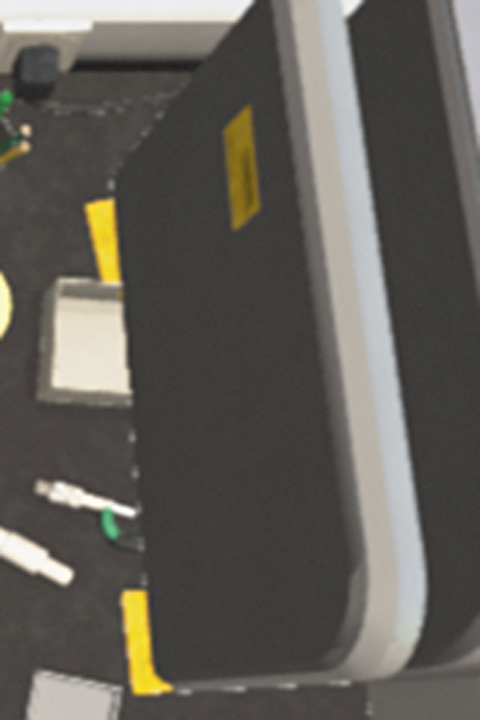

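View pics/s6.png

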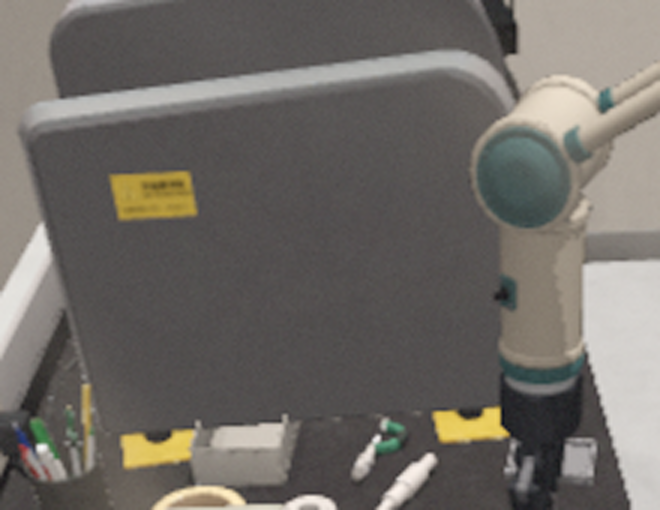

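```bash
python3 -m jog '[8,40,0,0,0,-1,18,90,0,0,0,-3,28,140,0,0,0,-5,38,190,0,0,0,-6,47,240,0,0,0,-8,53,266,0,0,0,-8.7,53,271,0,0,0,-8.7,53,271,0,0,0,-8.7]'
python3 - <<'E'
from ov import *
d=get_image("wrist");
s=get_state()
tx,ty,ta=.4533,-.4050,np.radians(-11.75)
w=lambda a,b,z:(tx+np.cos(ta)*a-np.sin(ta)*b,ty+np.sin(ta)*a+np.cos(ta)*b,z)
B=[w(a,b,.012) for a in(-.051,.051) for b in (-.041,.041)]
ovl(d,B,(130,80,430,380),"pics/w6.png",2.5)
go(.4533,-.4050,.0395,-11.75)
E
```

```text
clock: 8.4
position: [0.4543, -0.4044, 0.1091]
ee_rot: [-0.001, 0.995, -0.103, -0.001]
contact_force: [-0.2, 0.5, -1.9]
width: 0.0301
shift mm [-0.9  1.4 69.9] turn [-0.1  0.1 -0. ] clock 8.45
```

View pics/w6.png

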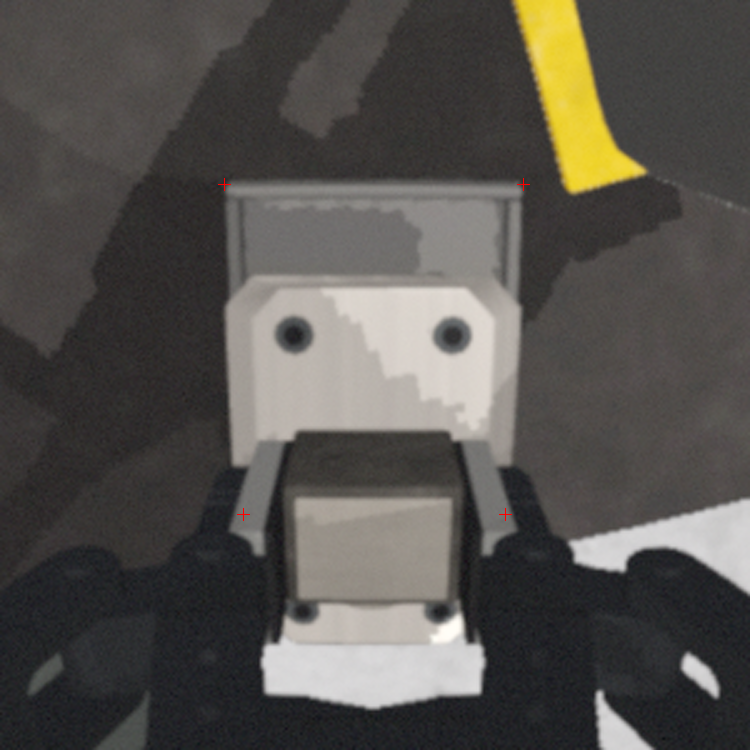

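```bash
python3 -m jog '[-1,1,35,0,0,0,-1,1,55,0,0,0,-1,1,63,0,0,0,-1,1,67,0,0,0,-1,1,69,0,0,0,-1,1,69,0,0,0]'
python3 - <<'E'
from ov import *
d=get_image("wrist");cv2.imwrite("pics/w7.png",d["frame"][:,:,::-1])
go(.4533,-.4050,.0395,-11.75)
E
```

```text
clock: 9.2
position: [0.4542, -0.4067, 0.0419]
ee_rot: [0.0, 0.995, -0.103, 0.0]
contact_force: [0.9, 0.9, -2.5]
width: 0.0299
shift mm [-1.2 -1.5  2.5] turn [ 0.  -0.1 -0. ] clock 9.25
```

View pics/w7.png

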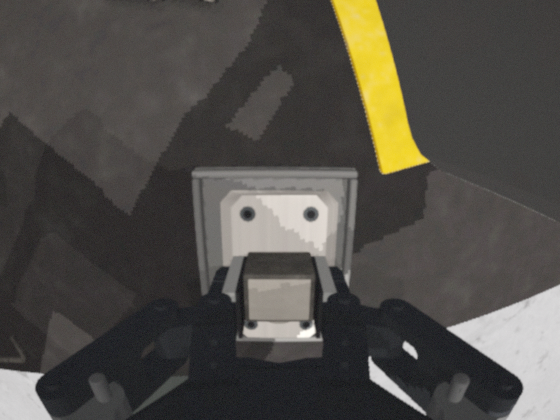

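```bash
python3 -m jog '[0,0,1.5,0,0,0,0,0,3,0,0,0,0,0,3.5,0,0,0]'
python3 -m jog '[0,0,0,0,0,0,0,0,0,0,0,0,0,0,0,0,0,0]' 0.3
python3 -m jog '[0,0,-30,0,0,0,0,0,-80,0,0,0,0,0,-110,0,0,0,0,0,-110,0,0,0]'
python3 - <<'E'
from ov import *
d=get_image("wrist");cv2.imwrite("pics/w8.png",d["frame"][:,:,::-1])
go(.4638,.0837,.15,.6)
E
```

```text
clock: 9.62
position: [0.4539, -0.4067, 0.0393]
ee_rot: [0.0, 0.995, -0.103, 0.0]
contact_force: [-2.2, 2.4, 8.5]
width: 0.0298
clock: 10.0
position: [0.4539, -0.4065, 0.0378]
ee_rot: [0.0, 0.995, -0.103, 0.0]
contact_force: [-0.6, -0.1, 0.3]
width: 0.06
clock: 10.5
position: [0.4551, -0.4079, 0.1506]
ee_rot: [0.002, 0.995, -0.103, 0.002]
contact_force: [-0.1, -0.4, -0.1]
width: 0.06
shift mm [ -90.8 -482.1   -2.2] turn [  0.1  -0.1 -12.4] clock 10.55
```

View pics/w8.png

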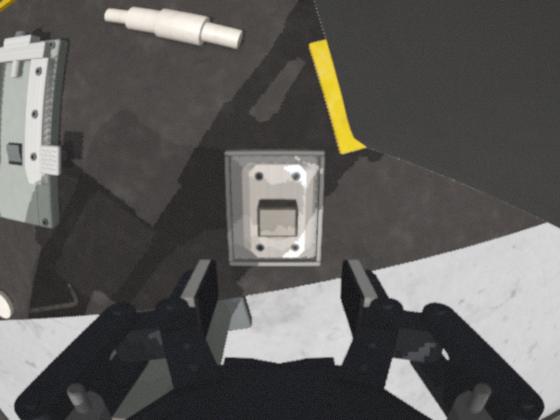

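```bash
python3 -m jog '[-10,-54,-2,0,0,-1,-21,-108,-2,0,0,-3,-31,-162,-2,0,0,-4,-41,-216,-2,0,0,-5,-51,-270,-2,0,0,-7,-61,-324,-2,0,0,-8,-71,-378,-2,0,0,-10,-81,-432,-2,0,0,-11,-91,-482,-2,0,0,-12.4,-91,-482,-2,0,0,-12.4]' 0.2
python3 -m jog '[0,0,0,0,0,0]'
python3 - <<'E'
from ov import *
d=get_image("wrist");cv2.imwrite("pics/w9.png",d["frame"][:,:,::-1])
a=np.radians(.6);w=lambda x,y,z:(.4638+np.cos(a)*x-np.sin(a)*y,.0837+np.sin(a)*x+np.cos(a)*y,z)
B=[w(x,y,.012) for x in(-.051,.051) for y in (-.041,.041)]+[w(x,y,.016) for x in(-.04,.04) for y in (-.023,.023)]+[w(x,y,.048) for x in(-.022,.022) for y in (-.018,.018)]
ovl(d,B,(180,130,380,310),"pics/w9b.png",4)
go(.4638,.0837,.05,.6)
E
```

```text
clock: 11.8
position: [0.4617, 0.0869, 0.1481]
ee_rot: [-0.0, 1.0, 0.008, -0.002]
contact_force: [-0.3, 0.3, -0.4]
width: 0.0682
clock: 11.92
position: [0.4624, 0.0837, 0.1486]
ee_rot: [0.0, 1.0, 0.006, -0.001]
contact_force: [0.4, -0.3, 0.4]
width: 0.0683
shift mm [ 1.3 -0.6 98.8] turn [ 0.   0.1 -0. ] clock 11.97
```

View pics/w9b.png

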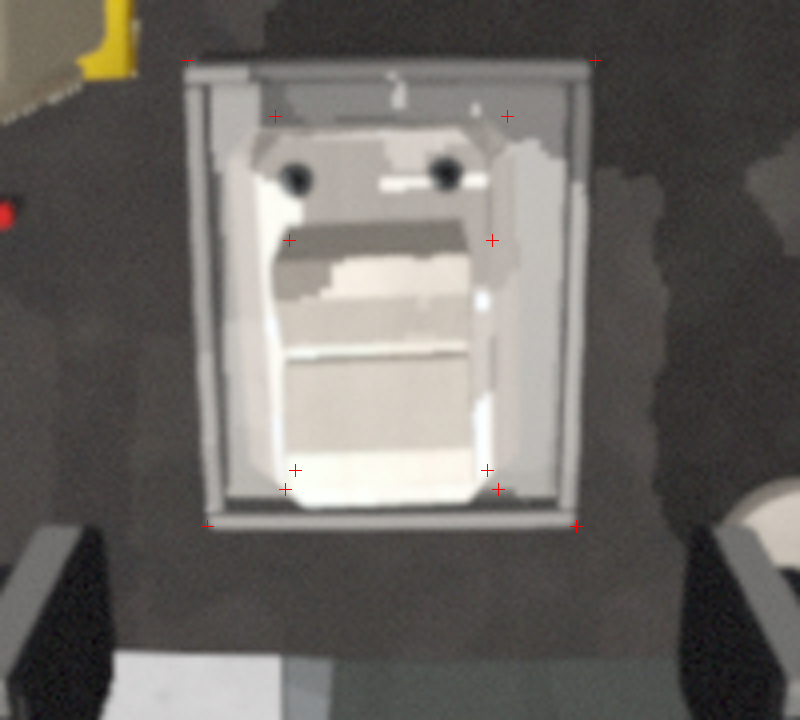

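View pics/w9.png

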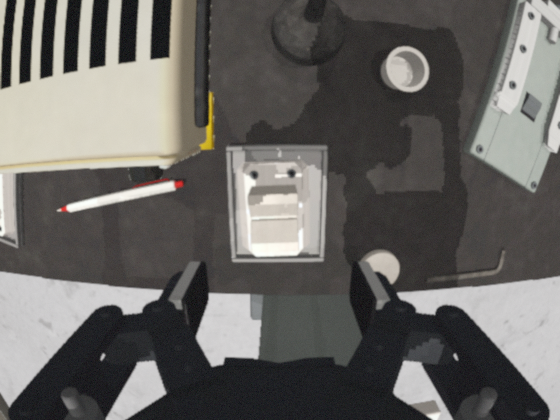

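```bash
python3 -m jog '[-2,-4,50,0,0,-1.8,-2,-4,90,0,0,-1.8,-2,-4,106,0,0,-1.8,-2,-4,109,0,0,-1.8,-2,-4,109,0,0,-1.8]' 0.25
python3 -m jog '[0,0,0,0,0,0,0,0,0,0,0,0,0,0,0,0,0,0,0,0,0,0,0,0,0,0,0,0,0,0]' 1 70
python3 - <<'E'
from ov import *
d=get_image("wrist");cv2.imwrite("pics/w10.png",d["frame"][:,:,::-1])
E
```

```text
clock: 12.6
position: [0.4617, 0.087, 0.041]
ee_rot: [0.0, 1.0, 0.02, 0.0]
contact_force: [0.5, -0.1, 0.2]
width: 0.0641
clock: 13.22
position: [0.4621, 0.0877, 0.042]
ee_rot: [0.0, 1.0, 0.021, 0.001]
contact_force: [-1.1, -1.5, 5.3]
width: 0.0345
```

View pics/w10.png

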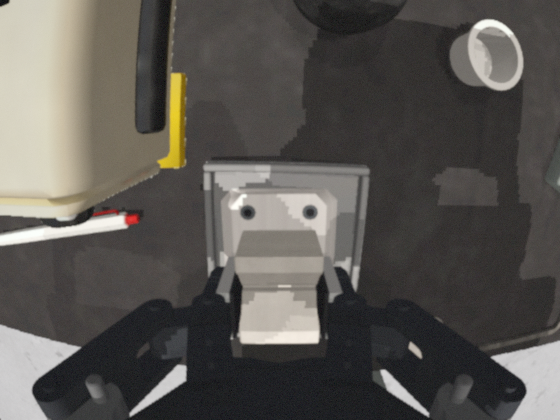

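```bash
python3 -m jog '[0,0,-10,0,0,0,0,0,-40,0,0,0,0,0,-78,0,0,0,0,0,-78,0,0,0]'
python3 - <<'E'
from h import *
go(*bw(-.127,0),.12,BASE[2])
E
```

```text
clock: 13.78
position: [0.4633, 0.0882, 0.1215]
ee_rot: [-0.0, 1.0, 0.021, 0.003]
contact_force: [0.9, -1.1, -4.6]
width: 0.0341
shift mm [ 25.3 222.7   1.6] turn [-0.1 -0.4 22.8] clock 13.78
```

```bash
python3 -m jog '[4,45,0,0,0,4,10,95,0,0,0,9,16,145,0,0,0,14,21,190,0,0,0,19,25,218,0,0,0,22,25,222.5,0,0,0,22.8,25,222.5,0,0,0,22.8,25,222.5,0,0,0,22.8]'
python3 - <<'E'
from ov import *
d=get_image("wrist")
B=[(*bw(a,b),z) for a,b,z in [(-.125,.05,.016),(-.125,-.05,.016),(.042,-.048,.027),(.042,.048,.027),(-.0765,-.048,.027),(-.0765,.048,.027),(-.037,-.053,.036),(-.063,-.053,.036)]]
ovl(d,B,(130,0,430,390),"pics/w11.png",1.5)
go(*bw(-.127,0),.0545,BASE[2])
E
```

```text
clock: 14.78
position: [0.4948, -0.1319, 0.1183]
ee_rot: [-0.0, 0.984, -0.176, -0.001]
contact_force: [-0.4, 0.0, -3.8]
width: 0.0345
shift mm [ 3.3  0.2 64. ] turn [-0.   0.1  0.1] clock 14.82
```

View pics/w11.png

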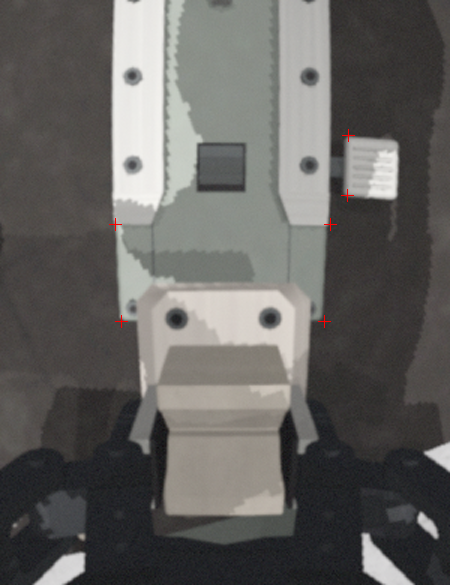

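```bash
python3 -m jog '[0,0,35,0,0,0,0,0,56,0,0,0,0,0,60,0,0,0,0,0,62,0,0,0,0,0,63,0,0,0,0,0,63,0,0,0]'
python3 - <<'E'
from ov import *
d=get_image("wrist");cv2.imwrite("pics/w12.png",d["frame"][:,:,::-1])
go(*bw(-.077,0),.0545,BASE[2])
E
```

```text
clock: 15.58
position: [0.4961, -0.1335, 0.0565]
ee_rot: [0.0, 0.984, -0.177, 0.001]
contact_force: [-0.4, 0.1, -3.5]
width: 0.0339
shift mm [51.8 -0.9  2. ] turn [ 0.  -0.1 -0. ] clock 15.62
```

View pics/w12.png

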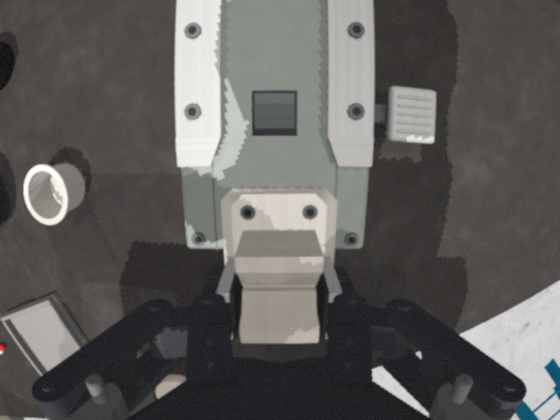

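```bash
python3 -m jog '[0,-1.2,1.5,0,0,0,8,-1.2,1.5,0,0,0,16,-1.2,1.5,0,0,0,24,-1.2,1.5,0,0,0,32,-1.2,1.5,0,0,0,40,-1.2,1.5,0,0,0]'
python3 - <<'E'
from ov import *
d=get_image("wrist");cv2.imwrite("pics/w13.png",d["frame"][:,:,::-1])
go(*bw(-.0,0),.0545,BASE[2])
E
```

```text
clock: 16.38
position: [0.532, -0.1455, 0.0542]
ee_rot: [-0.0, 0.984, -0.177, -0.002]
contact_force: [-6.0, 2.4, 3.3]
width: 0.0347
shift mm [89.1  0.3 -0.4] turn [-0.   0.1 -0. ] clock 16.43
```

View pics/w13.png

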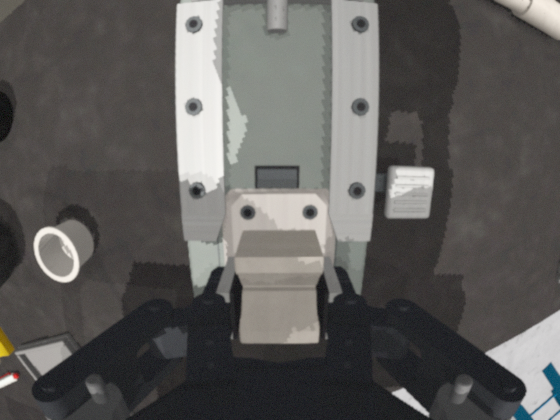

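```bash
python3 -m jog '[8,0,0,0,0,0,16,0,0,0,0,0,24,0,0,0,0,0,32,0,0,0,0,0,40,0,0,0,0,0]'
python3 -m jog '[8,0,0,0,0,0,16,0,0,0,0,0,24,0,0,0,0,0,30,0,0,0,0,0]'
python3 - <<'E'
from ov import *
d=get_image("wrist");cv2.imwrite("pics/w14.png",d["frame"][:,:,::-1])
go(*bw(-.0,0),.0545,BASE[2])
E
```

```text
clock: 17.05
position: [0.5715, -0.1603, 0.0543]
ee_rot: [0.0, 0.984, -0.177, 0.0]
contact_force: [-2.3, 0.3, 0.3]
width: 0.0345
clock: 17.55
position: [0.5995, -0.1706, 0.0542]
ee_rot: [-0.0, 0.984, -0.177, -0.0]
contact_force: [-2.6, 1.4, 1.0]
width: 0.034
shift mm [17.8  0.3 -0.2] turn [-0.  -0.1 -0. ] clock 17.6
```

View pics/w14.png

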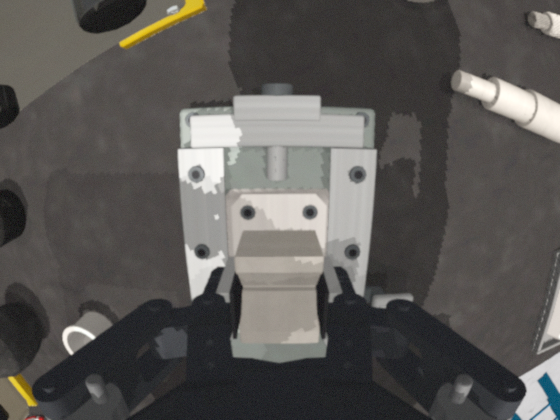

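```bash
python3 -m jog '[5,0,0,0,0,0,10,0,0,0,0,0,15,0,0,0,0,0,18,0,0,0,0,0,20,0,0,0,0,0,20,0,0,0,0,0]'
python3 - <<'E'
from ov import *
d=get_image("wrist");crop(d,(150,60,450,330),"pics/w15.png",2.5)
d=get_image("side");crop(d,(220,140,350,250),"pics/s15.png",6)
go(*bw(-.0,0),.0545,BASE[2])
E
```

```text
clock: 18.35
position: [0.6104, -0.1744, 0.0545]
ee_rot: [-0.002, 0.984, -0.177, -0.008]
contact_force: [-17.3, 6.5, 14.4]
width: 0.0343
shift mm [ 7.2  0.6 -0.1] turn [-0.  1. -0.] clock 18.45
```

View pics/w15.png

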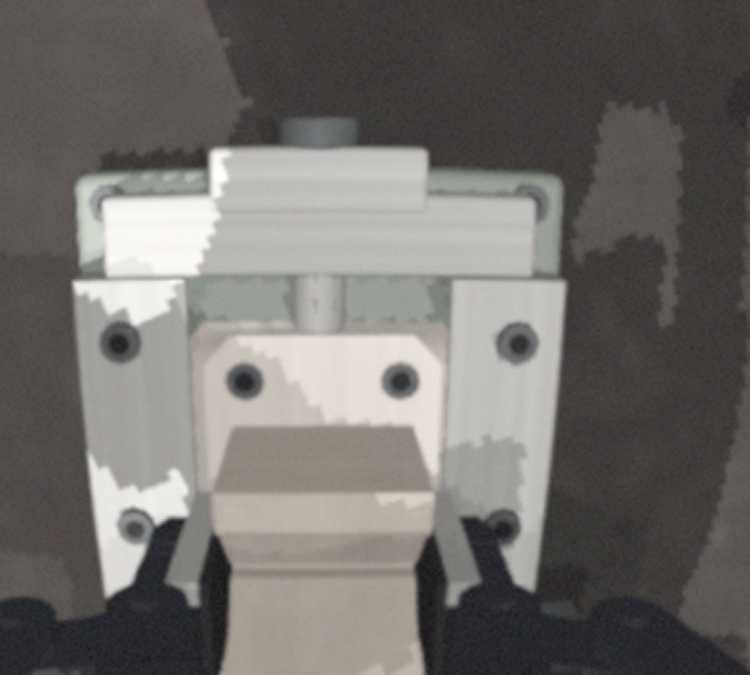

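View pics/s15.png

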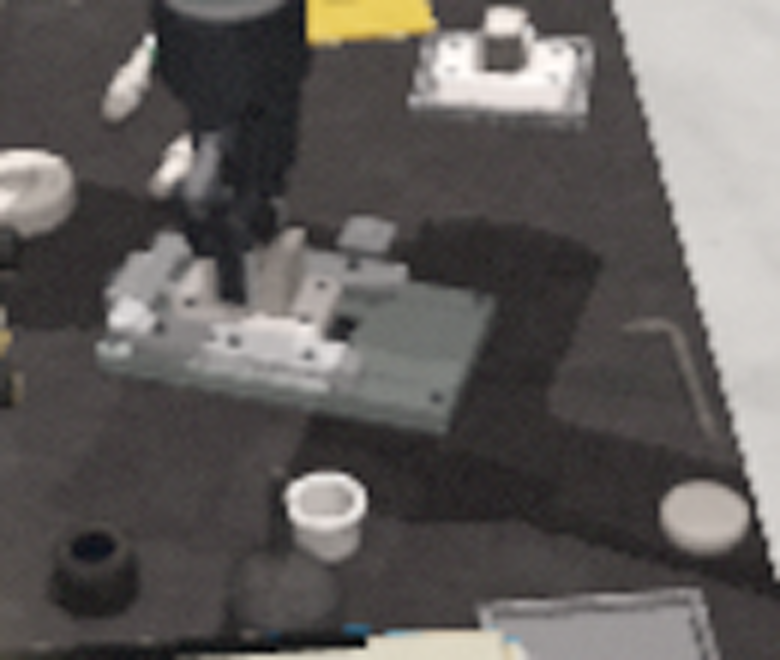

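```bash
python3 -m jog '[2,0,-1,0,1,0,4,0,-1.5,0,1,0,6,0,-1.5,0,1,0,8,0,-1.5,0,1,0,8,0,-1.5,0,1,0]' - 100
python3 - <<'E'
from ov import *
go(*bw(-.0,0),.0545,BASE[2])
d=get_image("wrist");crop(d,(150,60,450,330),"pics/w16.png",2.5)
E
```

```text
clock: 19.08
position: [0.618, -0.1774, 0.0543]
ee_rot: [0.0, 0.984, -0.177, 0.0]
contact_force: [-14.0, 5.3, 5.7]
width: 0.0335
shift mm [-0.9  0.5 -0.2] turn [ 0. -0.  0.] clock 19.07
```

View pics/w16.png

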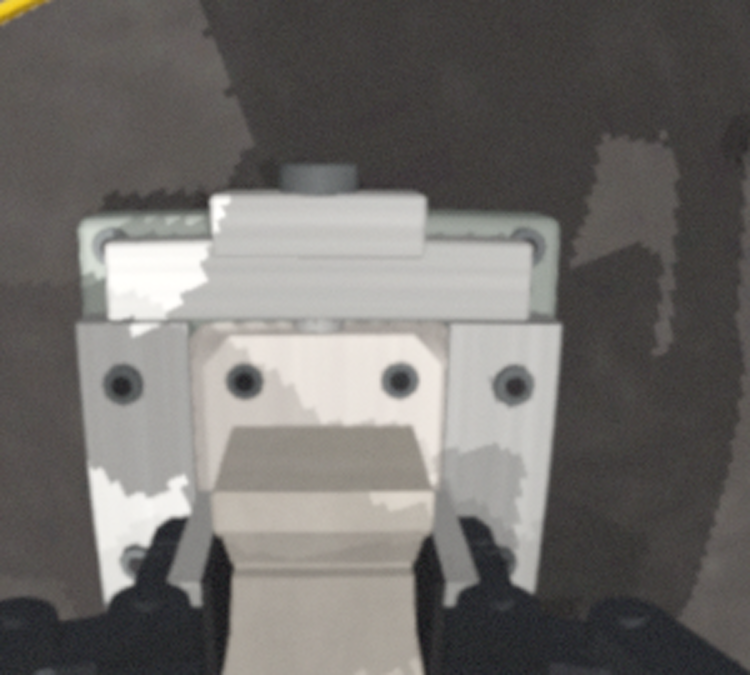

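```bash
python3 -m jog '[1,0,0,0,0,0,3,0,0,0,0,0,4,0,0,0,0,0,4,0,0,0,0,0]'
python3 - <<'E'
from ov import *
go(*bw(-.0,0),.0545,BASE[2])
d=get_image("side");crop(d,(220,140,350,250),"pics/s17.png",6)
E
```

```text
clock: 19.62
position: [0.62, -0.1781, 0.0544]
ee_rot: [-0.0, 0.984, -0.177, -0.002]
contact_force: [-17.5, 6.6, 8.8]
width: 0.0334
shift mm [-3.   0.4 -0.1] turn [0.  0.2 0. ] clock 19.62
```

View pics/s17.png

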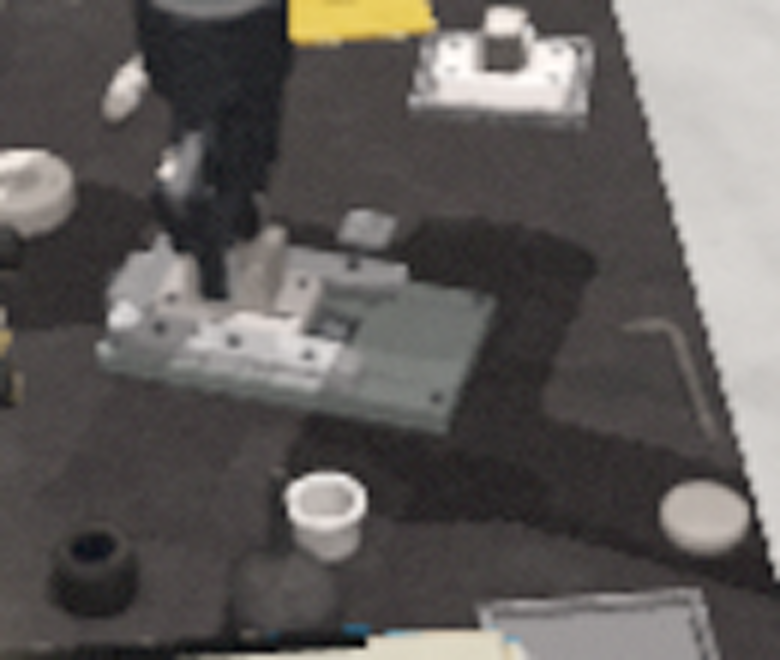

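```bash
python3 -m jog '[-4,0,0,0,0,0,-8,0,0,0,0,0,-10,0,0,0,0,0,-10,0,0,0,0,0]'
python3 - <<'E'
from ov import *
go(*bw(-.0,0),.0545,BASE[2])
E
```

```text
clock: 20.18
position: [0.6166, -0.1769, 0.0542]
ee_rot: [0.001, 0.984, -0.177, 0.005]
contact_force: [-6.4, 1.9, -0.8]
width: 0.0337
shift mm [ 0.6  0.4 -0.3] turn [-0.  -0.6  0. ] clock 20.18
```

```bash
python3 -m jog '[-3,0,0,0,0,0,-4,0,0,0,0,0,-4,0,0,0,0,0]'
python3 - <<'E'
from ov import *
go(*bw(-.0,0),.0545,BASE[2])
E
```

```text
clock: 20.55
position: [0.6162, -0.1768, 0.0548]
ee_rot: [0.001, 0.984, -0.177, 0.009]
contact_force: [-0.3, 0.8, -9.9]
width: 0.0336
shift mm [1.  0.4 0.3] turn [-0. -1. -0.] clock 20.55
```

```bash
python3 -m jog '[2,0,0,0,0,0,3,0,0,0,0,0]'
python3 -m jog '[0,0,0,0,0,0,0,0,0,0,0,0,0,0,0,0,0,0]' 0.25
python3 -m jog '[0,0,-30,0,0,0,0,0,-70,0,0,0,-30,0,-110,0,0,0,-60,0,-130,0,0,0,-60,0,-130,0,0,0]'
python3 - <<'E'
from ov import *
d=get_image("wrist")
B=[(*bw(a,b),z) for a,b,z in [(.04,.02,.028),(-.04,.02,.028),(.04,-.02,.028),(-.04,-.02,.028),(-.037,-.053,.036),(-.063,-.053,.036),(-.063,-.077,.036),(-.037,-.077,.036),(.042,-.048,.027),(.042,.048,.027)]]
ovl(d,B,(150,20,400,290),"pics/w18.png",2.7)
d=get_image("side");crop(d,(200,120,350,250),"pics/s18.png",5)
d=get_image("top");cv2.imwrite("pics/t18.png",d["frame"][:,:,::-1])
E
```

```text
clock: 20.8
position: [0.6164, -0.1769, 0.055]
ee_rot: [0.001, 0.984, -0.177, 0.006]
contact_force: [-6.2, 3.2, -5.0]
width: 0.0336
clock: 21.18
position: [0.6204, -0.1786, 0.0572]
ee_rot: [0.002, 0.984, -0.177, 0.011]
contact_force: [-0.3, -0.9, -0.1]
width: 0.0642
clock: 21.8
position: [0.5602, -0.156, 0.1876]
ee_rot: [0.002, 0.984, -0.177, 0.011]
contact_force: [1.0, -0.0, -0.2]
width: 0.0643
```

View pics/w18.png

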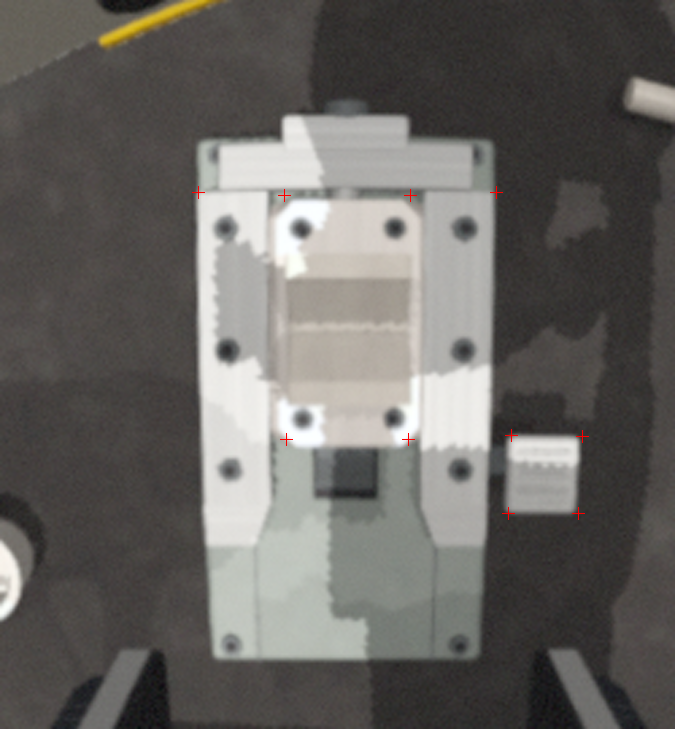

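View pics/s18.png

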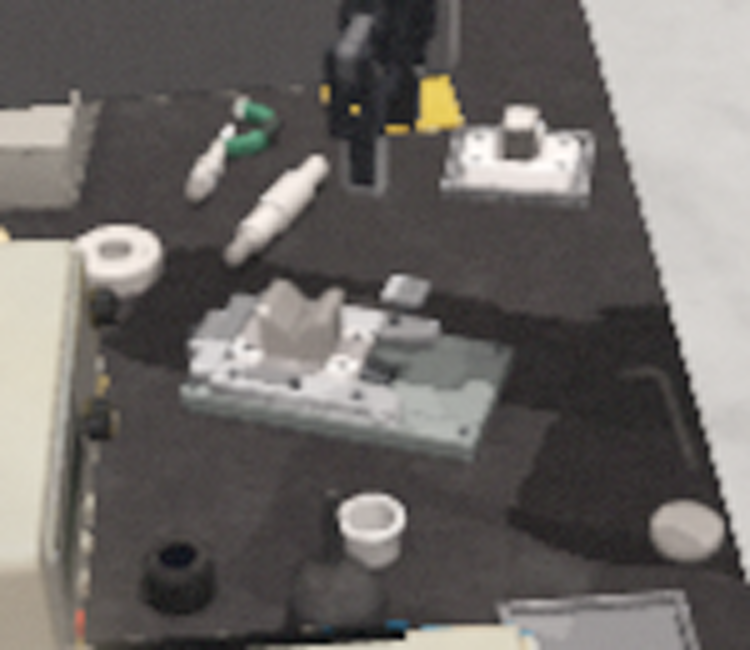

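View pics/t18.png

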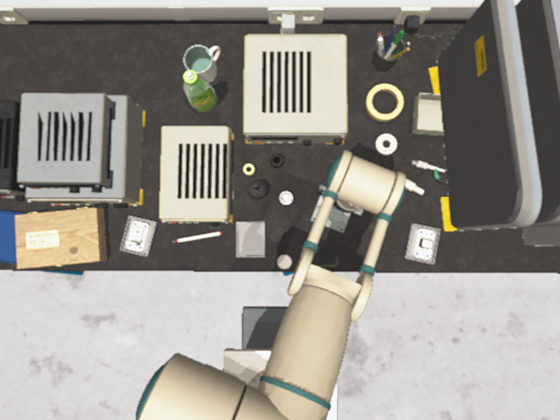

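```bash
python3 -c "
from rig import *
print(sign_off())"
```

```text
the job is handed in; nothing more can be done
None
```

The fixture is changed: the bush-block plate lies flat in the previously empty tray, and the V-block plate is latched in the dovetail. I handed the job in at about 22 s on the robot clock, with the arm clear of everything; no verdict is reported.

- **Bush-block plate:** I pressed the catch until the plate sprang out, drew it out of the rails and set it in the tray. The wrist and side views show it inside the tray walls.
- **V-block plate:** I slid it in over the catch and pushed it against the ejector. It stalled partway because the plate had tilted about 1°. Levelling the tool and easing the downward pressure let it go home.
- **Latch:** In a pull test of about 4 mm further back, the plate moved only about 0.4 mm. After release, the catch pad is back at its 36 mm height and the nose stands behind the plate.
- **Plate position:** In the last wrist view the plate sits about 1.5–2 mm short of the nominal home point. That is right at the edge of the −1.5 mm latched play, to within the accuracy of the camera measurement. It appears to be resting against the nose.
- **Other checks:** The angle-bracket plate and the bystanders I could see look unmoved. No check failed. The highest force I read at the end of any move was about 23 N, though peaks between readings were not logged.

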